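# Clamp the hexagonal standoff in the angle vice

### The job

Pull the angle vice's sliding jaw fully open by its upright pin, then take the hexagonal standoff (not the square or the round one) and stand it on the vice's tilted bed between the jaws, near the middle of their width, turned so that two of its flats lie square to the jaws. With the standoff standing down on the bed, push the jaw shut so that both jaws lie flush on its flats, then let go of everything. The other two standoffs, the bottle and the tin stay standing where they are.

Things in the scene. Friction and masses are not known exactly. Their poses are not given: they have to be found in the camera images.
- hex_post: plain aluminium hexagonal standoff, 36 mm across flats (41.6 mm across corners), 110 mm long, about 0.3 kg, standing upright on the bench with a dark bore in its top. Origin at the centre of its underside, z up along its length. Its own x axis is square to one pair of flats; the other two pairs lie at +60 and -60 degrees from it about z. The bottle stands close in front of the flat on its +x side
- hex_mid (a point): centre of the hexagonal standoff, 55 mm from either end, on its axis
- square_post: plain aluminium square standoff, 32 x 32 mm, 110 mm tall, standing on the bench; origin at the centre of its underside. Leave it alone
- round_post: plain aluminium round standoff, 36 mm in diameter, 110 mm tall, standing on the bench; origin at the centre of its underside. Leave it alone
- oil_bottle: small white bottle with a tall blue cap, 32 mm in diameter, 96 mm tall, standing 50 to 56 mm (centre to centre) from the hexagonal standoff; origin at the centre of its underside. Leave it alone
- paste_tin: round tin, 66 mm in diameter, 38 mm high; origin at the centre of its underside. Leave it alone
- vice_bed: bed of a steel angle vice fixed to the bench, rising at 30 degrees. Origin on the bed's surface at the foot of the fixed (lower) jaw's face, midway across, 50 mm above the bench. x: uphill, towards the sliding jaw; y: level, along the jaws; z: square to the bed, 30 degrees from vertical, leaning downhill. Bed 78 mm wide, x -30 to 150 mm. Clamped, the standoff's axis is parallel to z at x = 18 mm
- fixed_jaw_top (a point): middle of the top edge of the fixed jaw's clamping face, which is the plane x = 0 of the bed's frame; this point is 50 mm above the bed. The fixed jaw is 78 mm wide, 50 mm high, 26 mm thick (towards downhill); the top edges of both clamping faces are rounded to 4 mm
- vice_jaw (a joint): travel of the sliding jaw, 0 to 0.028 m uphill; gap between the jaws = 0.012 m + this. At 0.028 the gap is 40 mm: 2 mm to spare each side of the standoff's flats, too little for its corners; on its flats it reads 0.024. Starts too narrow. Jaw 70 mm wide, 50 mm high, 24 mm thick. About 4 N of friction plus some weight (downhill); stays where left
- jaw_handle (a point): point on the axis of the round steel pin that moves the sliding jaw: 16 mm in diameter, square to the bed (along the bed's z, 30 degrees from vertical), 85 mm uphill of the sliding jaw's face; foot 16 mm above the bed's surface with a low collar to 19 mm, this point 55 mm, top 75 mm
Not all that is in view belongs to the job. Leave any orange or purple look-alike of the hex_post alone.

How it is judged:
By the outcome, as a careful person would: the job done as asked, in the order asked, and still so for the second after the job is handed in, with the robot touching nothing.
It also fails if it takes over 64 s, if anything falls off the work surface, if the arm or the gripper's body presses on something with over 40 N, if the wrist force passes 120 N, or if a joint passes its speed limit or range.

### The arm

A 6-joint arm with a two-finger parallel gripper is mounted at the origin on a cart in front of the work surface, level with it; the furniture and walls round the work are solid. World frame = base frame: x ahead of the robot, y to its left, z up, the work surface at z = 0. Lengths are in m, angles in rad, forces in N, time in s.
With the tool pointing down it reaches from about 0.25 to 0.725 m from the base axis. Payload 9.7 kg.
Tool frame: the origin (TCP) lies midway between the tips of the shut fingers; the grasp point (between the pads) lies 19 mm behind it; z points along the fingers, y is the line along which they close (so a half turn about z gives the same grasp; the last joint's range is limited). The gripper opens to 85 mm and grips with 20 to 120 N. Pads are 22 mm wide; open, the fingers measure 114 mm over their backs; the gripper's body (76 mm by 85 mm) begins 54 mm behind the grasp point. The pads swing forward as they close: fully open they stand 13 mm farther back than shut.
Start: joints at [-1.342, 0.087, 0.176, 1.66, 0, 1.571], TCP at [0.125, -0.536, 0.231] pointing down, gripper open.
Joint ranges: [-3.13, 3.13], [-0.85, 1.81], [-1.15, 1.24], [-2.2, 2.28], [-1.44, 1.52], [-3.14, 3.14]. Speed limits (rad/s): [2.22, 2.22, 2.57, 3.14, 3.14, 3.14].

### API

Orientations are given as [roll, pitch, yaw] about the fixed x, y, z axes, in that order (R = Rz(yaw) Ry(pitch) Rx(roll)).
In Python, from workcell import monitor, viewer, manip gives the robot as it stands. The module is installed in compiled form; this text tells all that it offers.
- The arm moves only by the shell command python3 -m creep 'ROWS' [FORCE]. ROWS is text: rows parted by semicolons, each of 7 numbers parted by spaces: the shift along the tool's x, y, z in mm, then the turn, a rotation vector about the tool's x, y, z in degrees, then the opening, from 0 (shut) to 1 (fully open). A call has exactly 8 rows; each row shifts and turns the commanded pose from where the row before left it, along the tool's axes as they then stand; what a row does not reach is not made up. A row lasts 1/8 s, in which the tool goes at most 62.5 mm and 10.7 degrees, less where a joint would pass 70% of its speed; a pose out of reach is approached as far as the arm can. A call with a gripper value outside its range is refused whole. The fingers move at their own pace and stop on an object; FORCE is the grip in N (left out, the last holds). Time passes only in rows, so rows that do not move let the fingers close, or fill a call up. It gives the time, the measured TCP pose, the force, the opening and the grip force at its end, in the units of the state.
- monitor.get_state(): the state, without advancing time (a new reading comes with each control period).
- viewer.get_image(name): name is "side" or "top" or "wrist"; returns a dict with "img" (420x560x3 uint8, blue, green, red), "intrinsics" (3x3 intrinsics, pixels), "dist" ([k1, k2, p1, p2, k3] as OpenCV has them; the pictures are not rectified), "world_from_camera" (4x4, takes a point from camera to world coordinates). Camera axes: x right, y down, z forward; pixel columns grow to the right and rows downward; lengths in m; the calibration is good to about 2 mm. A picture is of the moment at which its call begins. There is no depth.
- manip.finish_job(): hands the job in; it is judged then, once.
Trained networks look in the newest picture that a camera, given by its name, has taken for a name from the list of things; names that differ only in an ending like _2 or _b are one class to them, and where a whole thing is asked for, a point or a joint stands for the part that bears it (a point fixed in the world has none). Each returns a list of dicts, best first, with "confidence" (0 to 1); they miss things now and then, are a little off and sometimes report something else, mostly with a low value. They report only what shows in the picture. A call takes as long as a camera call. They do not tell look-alikes from the thing itself.
- viewer.recognise(camera, name): "at" ([x, y, z] in m, in the coordinates of the camera as it stood for that picture, good to about 4 mm: the middle of the surface that is visible of it).
- viewer.place_of(camera, name): "at" ([x, y, z] in m, in the coordinates of the camera as it stood for that picture, good to about 4 mm: a listed point, or the origin of a listed thing).
The state is a dict: "time": time; "joints": joint angles; "qd": joint speeds; "effort": joint torques, N m; "position": TCP position; "tcp_rot": TCP orientation; "wrist_force": force on the tool from outside, world axes, zero at the start; "moment": the same for the moment, N m; "opening": opening from 0.0 (shut) to 1.0 (fully open); "grip_force": force on a finger pad.
Only numpy, scipy, OpenCV 4.12 (cv2) and the standard library are available. Lean on these libraries where they do the work, as an engineer would, in place of code of your own. Each camera call takes 0.05 s, during which the arm holds its last target. There are 200 camera calls.

## Working session

There is one attempt and no reset: what is moved stays moved. The work goes in short steps, Python scripts to look and compute and a shell command to move; the robot and the scene stay as the last step left them, time stands still between calls to the robot, and variables do not carry over. Pictures are saved under pics/ and viewed, at most 10 in all, crops included, and the job is handed in when it is done.

```bash
mkdir -p pics
cat > h.py <<'E'
import numpy as np, cv2
from scipy.spatial.transform import Rotation as Ro
from workcell import monitor, viewer, manip
def img(c,save=None):
    d=viewer.get_image(c)
    if save: cv2.imwrite('pics/'+save,d['img'])
    return d
def w(d,p): return (np.array(d['world_from_camera'])@np.r_[p,1])[:3]
def look(c,names,f='place_of',save=None):
    d=img(c,save); 
    for n in names:
        for r in getattr(viewer,f)(c,n)[:3]: print(c,f,n,round(r['confidence'],2),w(d,r['at']).round(4))
    return d
def proj(d,P):
    T=np.linalg.inv(np.array(d['world_from_camera'])); P=np.atleast_2d(P)@T[:3,:3].T+T[:3,3]
    return cv2.projectPoints(P,np.zeros(3),np.zeros(3),np.array(d['intrinsics'],float),np.array(d['dist'],float))[0][:,0]
def tool(): 
    s=monitor.get_state(); return s,np.array(s['position']),Ro.from_euler('xyz',s['tcp_rot'])
def st():
    s,p,R=tool(); print('t',s['time'],'p',p.round(4),'rot',np.array(s['tcp_rot']).round(3),'j',np.array(s['joints']).round(3),'f',np.array(s['wrist_force']).round(1),'op',s['opening'],s['grip_force'])
E
python3 - <<'E'
from h import *
st()
N=['hex_post','square_post','round_post','oil_bottle','paste_tin','vice_bed','fixed_jaw_top','jaw_handle','hex_mid']
for c in ('side','top'): look(c,N,save=c+'0.png')
a=[cv2.imread(f'pics/{c}0.png') for c in('side','top')]
E
```

```text
t 0.0 p [ 0.1247 -0.5354  0.2306] rot [-3.14   0.     0.229] j [-1.342  0.087  0.175  1.66  -0.     1.571] f [-0.2 -0.5  0.6] op 1.0032953310745047 0.0
side place_of hex_post 0.73 [ 0.4336 -0.1169 -0.0007]
side place_of hex_post 0.68 [ 0.3709 -0.1581 -0.0004]
side place_of hex_post 0.57 [ 0.3549 -0.0589 -0.001 ]
side place_of square_post 0.7 [ 4.226e-01 -2.465e-01 -3.000e-04]
side place_of square_post 0.22 [ 0.4684  0.4    -0.0033]
side place_of round_post 0.66 [ 0.431  -0.3723 -0.0048]
side place_of oil_bottle 0.59 [ 0.4934 -0.1188 -0.0042]
side place_of paste_tin 0.67 [0.4474 0.1505 0.093 ]
side place_of paste_tin 0.41 [ 0.4658  0.3965 -0.0017]
side place_of vice_bed 0.96 [0.447  0.1755 0.0485]
side place_of fixed_jaw_top 0.71 [ 0.4298 -0.1161  0.053 ]
side place_of fixed_jaw_top 0.56 [0.4468 0.1531 0.0919]
side place_of jaw_handle 0.64 [0.4331 0.2358 0.1452]
side place_of jaw_handle 0.55 [ 0.4898 -0.1153 -0.001 ]
side place_of jaw_handle 0.45 [0.4453 0.1766 0.0487]
side place_of hex_mid 0.76 [ 0.3536 -0.0609  0.0541]
side place_of hex_mid 0.67 [ 0.365  -0.1595  0.0523]
side place_of hex_mid 0.62 [ 0.4309 -0.1153  0.0559]
top place_of hex_post 0.63 [ 0.369  -0.1588  0.0029]
top place_of hex_post 0.51 [ 0.4373 -0.1138  0.0017]
top place_of hex_post 0.5 [ 0.3578 -0.0649  0.0022]
top place_of square_post 0.51 [ 4.184e-01 -2.474e-01 -4.000e-04]
top place_of round_post 0.56 [ 0.4288 -0.3727 -0.0007]
top place_of oil_bottle 0.51 [ 0.4912 -0.1205  0.0015]
top place_of paste_tin 0.8 [ 0.4689  0.3974 -0.0016]
top place_of vice_bed 0.79 [0.4445 0.1726 0.0468]
top place_of fixed_jaw_top 0.59 [0.4464 0.1519 0.0916]
top place_of jaw_handle 0.6 [0.432  0.2295 0.1507]
top place_of hex_mid 0.77 [ 0.3678 -0.1553  0.058 ]
top place_of hex_mid 0.72 [ 0.4398 -0.1158  0.0553]
top place_of hex_mid 0.69 [ 0.3592 -0.0631  0.0556]
```

View pics/top0.png

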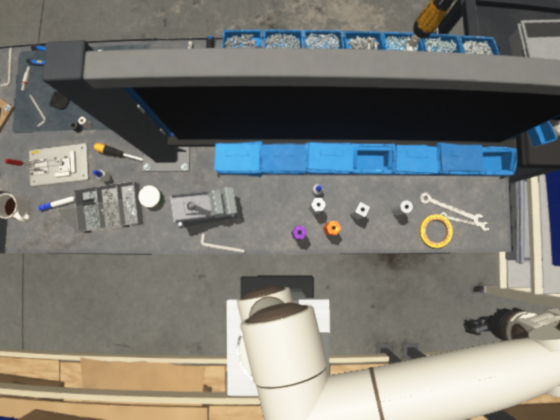

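View pics/side0.png

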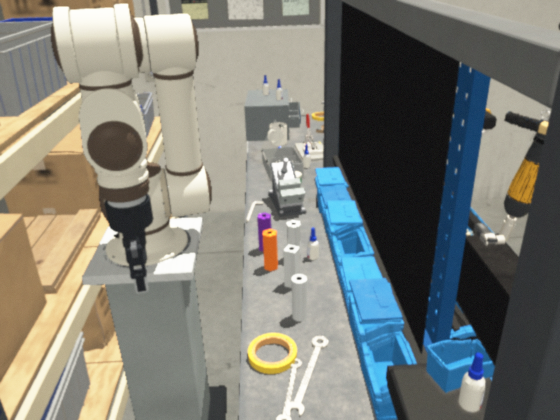

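The top view shows the plain hex at (318,205), the bottle just behind it at (318,188), orange at (333,228) and purple at (299,232). The square (362,210), the round (406,207), the vice (205,207) and the tin (149,196) are also visible. The side view agrees with these. So hex ≈ (0.436, -0.115) and vice origin ≈ (0.446, 0.174), with uphill pointing along +y. I'll move over the hex for a wrist view.

```bash
python3 -m creep '46 -40 -10 0 0 0 1;46 -40 -10 0 0 0 1;46 -40 -10 0 0 0 1;46 -40 -10 0 0 0 1;46 -40 -10 0 0 0 1;46 -40 -10 0 0 0 1;46 -40 -10 0 0 0 1;46 -40 -10 0 0 0 1' 40
python3 - <<'E'
from h import *
st()
d=look('wrist',['hex_post','hex_mid','oil_bottle','square_post'],save='w1.png')
print(np.array(d['world_from_camera']).round(3))
E
```

```text
time: 2.0
position: [0.4114, -0.1387, 0.3119]
tcp_rot: [3.141, -0.001, 0.229]
wrist_force: [0.7, -0.4, 0.3]
opening: 1.002
grip_force: 0.0
t 2.0 p [ 0.4114 -0.1387  0.3119] rot [ 3.141e+00 -1.000e-03  2.290e-01] j [-0.325 -0.142  0.112  1.824 -0.     2.588] f [ 0.7 -0.4  0.3] op 1.0018502754235235 0.0
wrist place_of hex_post 0.94 [ 0.3637 -0.1599 -0.0027]
wrist place_of hex_post 0.84 [ 0.4369 -0.1109 -0.0018]
wrist place_of hex_post 0.71 [ 0.3551 -0.062   0.    ]
wrist place_of hex_mid 0.81 [ 0.3546 -0.0627  0.0533]
wrist place_of hex_mid 0.67 [ 0.4342 -0.1145  0.0545]
wrist place_of hex_mid 0.6 [ 0.3685 -0.1573  0.0536]
wrist place_of oil_bottle 0.65 [ 0.4873 -0.1223 -0.0034]
wrist place_of square_post 0.64 [ 0.4165 -0.2454  0.0032]
[[ 0.227 -0.933 -0.279  0.482]
 [-0.974 -0.217 -0.065 -0.122]
 [-0.     0.287 -0.958  0.454]
 [ 0.     0.     0.     1.   ]]
```

View pics/w1.png

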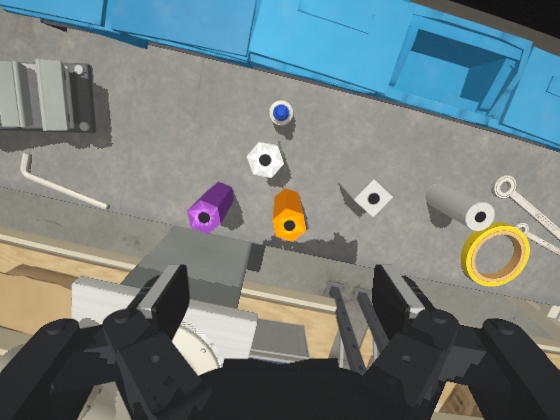

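The wrist picture shows the plain hex's bore at (265,160), with the bottle at (281,112), purple at (204,217) and orange at (289,226). I'll refine the hex's pose from its top outline.

```bash
cat >> h.py <<'E'
def ray(d,px,z):
    u=cv2.undistortPoints(np.array([[px]],float),np.array(d['intrinsics'],float),np.array(d['dist'],float))[0,0]
    T=np.array(d['world_from_camera']); v=T[:3,:3]@np.r_[u,1]; o=T[:3,3]; return o+v*(z-o[2])/v[2]
def hexpts(x,y,yaw,z,n=12,R=.0208):
    a=yaw+np.pi/6+np.arange(7)*np.pi/3; c=np.c_[x+R*np.cos(a),y+R*np.sin(a)]
    t=np.arange(n)/n; q=np.concatenate([c[i]+(c[i+1]-c[i])*t[:,None] for i in range(6)]); return np.c_[q,np.full(len(q),z)]
def fithex(d,px):
    from scipy.ndimage import map_coordinates as mc
    from scipy.optimize import differential_evolution as de
    g=cv2.GaussianBlur(cv2.cvtColor(d['img'],cv2.COLOR_BGR2GRAY),(0,0),.8).astype(float)
    x0,y0,_=ray(d,px,.11)
    def f(v):
        i=proj(d,hexpts(v[0],v[1],v[2],.11,R=.0195)); o=proj(d,hexpts(v[0],v[1],v[2],.11,R=.0225))
        return -(mc(g,i.T[::-1],order=1)-mc(g,o.T[::-1],order=1)).mean()
    r=de(f,[(x0-.006,x0+.006),(y0-.006,y0+.006),(-.5236,.5236)],seed=0); print('bore ray',x0,y0,'fit',r.x,np.degrees(r.x[2]),r.fun); return r.x
E
python3 - <<'E'
from h import *
d=img('wrist','w1b.png'); 
g=cv2.cvtColor(d['img'],cv2.COLOR_BGR2GRAY)[145:175,250:280]; m=(g<70).astype(np.uint8); M=cv2.moments(m); c=(250+M['m10']/M['m00'],145+M['m01']/M['m00']); print(c,m.sum())
v=fithex(d,c)
b=d['img'].astype(int); m=((b[...,0]-b[...,2])>80)[90:130,260:300]; ys,xs=np.nonzero(m); print('cap',xs.mean()+260,ys.mean()+90,ray(d,(xs.mean()+260,ys.mean()+90),.09))
big=cv2.resize(d['img'][80:190,200:340],None,fx=5,fy=5,interpolation=cv2.INTER_CUBIC)
for z,col in((.11,(0,0,255)),(0,(0,255,0))):
    q=((proj(d,hexpts(v[0],v[1],v[2],z))-[200,80]+.5)*5).astype(int); cv2.polylines(big,[q],True,col,1)
cv2.imwrite('pics/w1c.png',big)
E
```

```text
(263.1938775510204, 158.19387755102042) 98
bore ray 0.4350384023383677 -0.11591482170127936 fit [ 0.43497423 -0.11602399  0.0406601 ] 2.329652128530212 -74.790406011448
cap 279.1363636363636 110.11363636363636 [ 0.48802869 -0.12120465  0.09      ]
```

View pics/w1c.png

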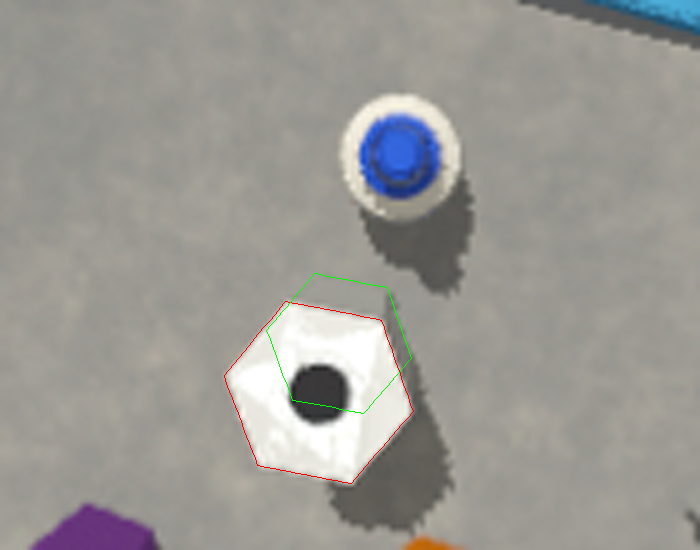

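The red fit lies exactly on the top face, so the hex is at (0.435, -0.116), yaw 2.3°. The bottle stands on its +x side, so I'll grasp on the -60° flats (tool yaw ≈ 32.3°). Next I'll look at the vice.

```bash
cat >> h.py <<'E'
def plan(p,R,n):
    """constant tool-frame row taking the present pose to p,R in n rows"""
    s,p0,R0=tool(); wv=(R0.inv()*R).as_rotvec(); A=sum((R0*Ro.from_rotvec(wv*k/n)).as_matrix() for k in range(n))
    sh=np.linalg.solve(A,np.array(p)-p0); print(n,'rows: mm',(sh*1e3).round(2),'deg',np.degrees(wv/n).round(2),'|mm|',round(np.linalg.norm(sh)*1e3,1))
def down(yaw): return Ro.from_euler('xyz',[np.pi,0,np.radians(yaw)])
E
python3 -c "
from h import *
plan([.43,.15,.33],down(100),8); plan([.43,.15,.33],down(98),8)"
```

```text
8 rows: mm [ 32.9  -23.03  -2.36] deg [ -0.     0.   -10.87] |mm| 40.2
8 rows: mm [ 32.4  -23.43  -2.36] deg [ -0.     0.   -10.62] |mm| 40.1
```

```bash
python3 -m creep '32.4 -23.4 -2.4 0 0 -10.6 1;32.4 -23.4 -2.4 0 0 -10.6 1;32.4 -23.4 -2.4 0 0 -10.6 1;32.4 -23.4 -2.4 0 0 -10.6 1;32.4 -23.4 -2.4 0 0 -10.6 1;32.4 -23.4 -2.4 0 0 -10.6 1;32.4 -23.4 -2.4 0 0 -10.6 1;32.4 -23.4 -2.4 0 0 -10.6 1'
python3 - <<'E'
from h import *
st()
d=look('wrist',['vice_bed','fixed_jaw_top','jaw_handle'],save='w2.png')
np.savez('w2.npz',**d)
E
```

```text
time: 3.3
position: [0.4305, 0.1499, 0.3302]
tcp_rot: [-3.141, 0.0, 1.712]
wrist_force: [0.2, -0.3, -0.2]
opening: 0.999
grip_force: 0.0
t 3.3 p [0.4305 0.1499 0.3302] rot [-3.141  0.     1.712] j [ 0.335 -0.075  0.21   1.856 -0.     1.765] f [ 0.2 -0.3 -0.2] op 0.9990099671933127 0.0
wrist place_of vice_bed 0.65 [0.4376 0.1763 0.0475]
wrist place_of fixed_jaw_top 0.63 [0.4473 0.148  0.0919]
wrist place_of jaw_handle 0.71 [0.4373 0.2354 0.148 ]
```

View pics/w2.png

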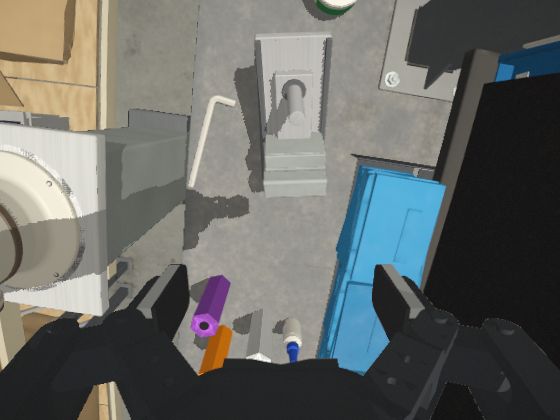

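The wrist view shows the vice: bed's uphill corners near (256,36) and (331,35), pin top near (299,118), jaws at rows 135–195. I'll fit the vice model to these.

```bash
cat >> h.py <<'E'
def vice(v): # x,y,yaw -> origin, R (cols u,by,bz)
    return np.array([v[0],v[1],.05]), Ro.from_euler('z',v[2])*Ro.from_euler('y',-np.pi/6)
def V(v,P): o,R=vice(v); return R.apply(np.atleast_2d(P))+o
def vlines(v,q):
    L=[]
    def box(x0,x1,y,z0,z1):
        c=[(x,s*y,z) for x in(x0,x1) for s in(-1,1) for z in(z0,z1)]
        for i in range(8):
            for j in range(i): 
                if sum(a!=b for a,b in zip(c[i],c[j]))==1: L.append((c[i],c[j]))
    box(-.026,0,.039,0,.05); box(.012+q,.036+q,.035,0,.05); box(-.03,.15,.039,0,0.0001)
    L.append(((.097+q,0,.016),(.097+q,0,.075)))
    return [V(v,l)*1. for l in L]
def drawv(d,v,q,r,fn,f=4):
    x0,y0,x1,y1=r; big=cv2.resize(d['img'][y0:y1,x0:x1],None,fx=f,fy=f,interpolation=cv2.INTER_CUBIC)
    for l in vlines(v,q):
        a=((proj(d,l)-[x0,y0]+.5)*f).astype(int); cv2.line(big,tuple(map(int,a[0])),tuple(map(int,a[1])),(0,0,255),1)
    cv2.imwrite('pics/'+fn,big)
E
python3 - <<'E'
from h import *
d=dict(np.load('w2.npz'))
a=ray(d,(256,36),.125);b=ray(d,(331,35),.125); print(a,b,np.linalg.norm(a-b)); t=b-a
yaw=np.arctan2(t[1],t[0])+np.pi/2; print(np.degrees(yaw))
u=np.array([np.cos(yaw),np.sin(yaw)]); o=(a+b)[:2]/2-u*.15*np.cos(np.pi/6); print(o)
v=[*o,yaw]; p=ray(d,(299,118),.167); print('pin top',p, 'along',(p[:2]-o)@u)
drawv(d,v,.004,(230,20,360,210),'w2c.png')
E
```

```text
[0.38473872 0.29675848 0.125     ] [0.45896736 0.30840659 0.125     ] 0.07513700430633778
98.91823842137383
[0.44199136 0.17424919]
pin top [0.43737025 0.22347851 0.167     ] along 0.04935055802431878
```

View pics/w2c.png

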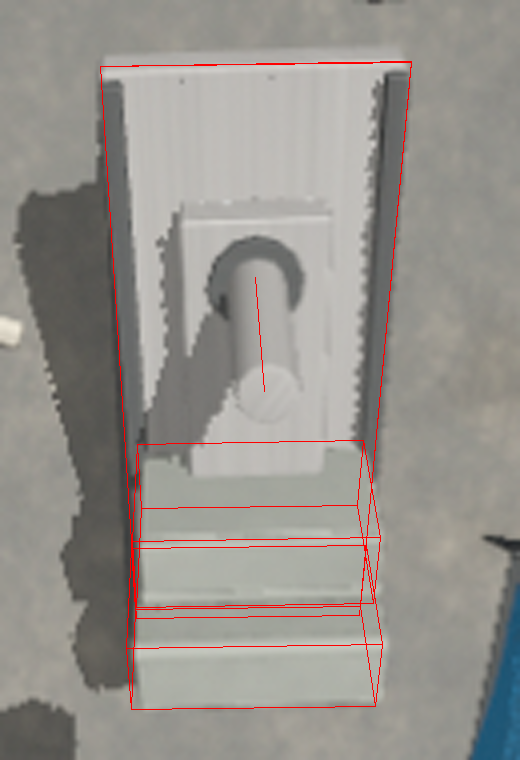

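The overlay fits the vice within about 1 mm (pin end at (264,391) against (266,392) in the crop), so q ≈ 4 mm. Now I'll plan the pin approach.

```bash
cat >> h.py <<'E'
v0=[.4424,.1742,np.radians(98.9)]
def vtool(deg=0): # tool z=-bz, tool x at deg from u about tool z
    return vice(v0)[1]*Ro.from_euler('x',np.pi)*Ro.from_euler('z',np.radians(deg))
def inv(v=v0):
    s,p,R=tool(); o,RV=vice(v); print('tcp in bed mm',(RV.inv().apply(p-o)*1e3).round(2),'tilt err deg',np.degrees((RV.inv()*R).as_matrix()[:,2]).round(2),'f bed',RV.inv().apply(s['wrist_force']).round(1),'t',s['time'],'op',round(s['opening'],3),'grip',s['grip_force'])
E
python3 -c "
from h import *
plan(V(v0,[.101,0,.125])[0],vtool(),8)"
```

```text
8 rows: mm [ 2.39  1.87 16.37] deg [ 0.04  3.75 -0.14] |mm| 16.6
```

```bash
python3 -m creep '2.4 1.9 16.4 0 3.75 -0.1 1;2.4 1.9 16.4 0 3.75 -0.1 1;2.4 1.9 16.4 0 3.75 -0.1 1;2.4 1.9 16.4 0 3.75 -0.1 1;2.4 1.9 16.4 0 3.75 -0.1 1;2.4 1.9 16.4 0 3.75 -0.1 1;2.4 1.9 16.4 0 3.75 -0.1 1;2.4 1.9 16.4 0 3.75 -0.1 1' 100
python3 -c "
from h import *
st(); inv(); plan(V(v0,[.101,0,.036])[0],vtool(),8); inv()"
```

```text
time: 4.5
position: [0.4398, 0.1984, 0.2078]
tcp_rot: [3.138, -0.525, 1.719]
wrist_force: [0.3, 1.1, 0.1]
opening: 1.0
grip_force: 0.0
t 4.5 p [0.4398 0.1984 0.2078] rot [ 3.138 -0.525  1.719] j [ 0.123 -0.131 -0.158  1.554  0.525  1.544] f [0.3 1.1 0.1] op 1.0001112711540612 0.0
tcp in bed mm [ 99.96  -1.13 124.47] tilt err deg [  0.1   -0.41 -57.29] f bed [ 1.  -0.4 -0.5] t 4.5 op 1.0 grip 0.0
8 rows: mm [ 0.12 -0.19 11.06] deg [ 0.05 -0.01 -0.04] |mm| 11.1
tcp in bed mm [ 99.96  -1.13 124.47] tilt err deg [  0.1   -0.41 -57.29] f bed [ 1.  -0.4 -0.5] t 4.5 op 1.0 grip 0.0
```

```bash
python3 -m creep '0.3 -0.3 17.7 0 0 0 1;0.3 -0.3 17.7 0 0 0 1;0.3 -0.3 17.7 0 0 0 1;0.3 -0.3 17.7 0 0 0 1;0 0 17.7 0 0 0 1;0 0 0 0 0 0 0.5;0 0 0 0 0 0 0;0 0 0 0 0 0 0' 100
python3 -m creep '0 0 0 0 0 0 0;0 0 0 0 0 0 0;0 0 0 0 0 0 0;0 0 0 0 0 0 0;0 0 0 0 0 0 0;0 0 0 0 0 0 0;0 0 0 0 0 0 0;0 0 0 0 0 0 0'
python3 -c "
from h import *
inv()"
```

```text
time: 5.5
position: [0.4318, 0.2442, 0.1331]
tcp_rot: [3.136, -0.524, 1.723]
wrist_force: [-1.0, -0.8, -0.5]
opening: 0.378
grip_force: 0.0
time: 6.5
position: [0.432, 0.2445, 0.1332]
tcp_rot: [3.135, -0.523, 1.725]
wrist_force: [3.7, -4.8, 4.7]
opening: 0.158
grip_force: 97.4
tcp in bed mm [103.08  -0.58  36.5 ] tilt err deg [-4.000e-02 -4.000e-01 -5.729e+01] f bed [-2.3 -2.9  6.7] t 6.5 op 0.158 grip 97.35392689704895
```

```bash
python3 -m creep '3 0 0 0 0 0 0;3 0 0 0 0 0 0;3 0 0 0 0 0 0;3 0 0 0 0 0 0;3 0 0 0 0 0 0;3 0 0 0 0 0 0;3 0 0 0 0 0 0;1 0 0 0 0 0 0'
python3 -c "
from h import *
inv()"
```

```text
time: 7.5
position: [0.4287, 0.2629, 0.1439]
tcp_rot: [3.136, -0.522, 1.724]
wrist_force: [2.4, -8.9, 5.0]
opening: 0.162
grip_force: 97.3
tcp in bed mm [124.7   -0.24  36.47] tilt err deg [ -0.1   -0.37 -57.29] f bed [-5.5 -1.   8.9] t 7.5 op 0.162 grip 97.34583020210266
```

```bash
python3 -m creep '0.8 0 0 0 0 0 0;0.8 0 0 0 0 0 0;0.8 0 0 0 0 0 0;0.8 0 0 0 0 0 0;0.8 0 0 0 0 0 0;0 0 0 0 0 0 0;0 0 0 0 0 0 0;0 0 0 0 0 0 0'
python3 -c "
from h import *
inv()"
```

```text
time: 8.5
position: [0.4283, 0.2658, 0.1456]
tcp_rot: [3.137, -0.521, 1.723]
wrist_force: [2.3, -11.5, 3.7]
opening: 0.16
grip_force: 97.4
tcp in bed mm [128.07  -0.2   36.44] tilt err deg [ -0.16  -0.36 -57.29] f bed [-8.3 -0.5  9.1] t 8.5 op 0.16 grip 97.39917755126953
```

```bash
python3 -m creep '0.7 0 0 0 0 0 0;0.7 0 0 0 0 0 0;0.7 0 0 0 0 0 0;0.7 0 0 0 0 0 0;0.7 0 0 0 0 0 0;0 0 0 0 0 0 0;0 0 0 0 0 0 0;0 0 0 0 0 0 0'
python3 -c "
from h import *
inv()"
```

```text
time: 9.5
position: [0.4282, 0.266, 0.1455]
tcp_rot: [3.138, -0.514, 1.719]
wrist_force: [6.1, -32.8, -0.0]
opening: 0.16
grip_force: 98.1
tcp in bed mm [128.16  -0.18  36.27] tilt err deg [ -0.55  -0.37 -57.29] f bed [-28.9  -1.   16.6] t 9.5 op 0.16 grip 98.13388109207153
```

The jaw has hit its end stop: it moved 25 mm, then the force rose with no motion. I'll ease the load, open and retreat.

```bash
python3 -m creep '-2.5 0 0 0 0 0 0;0 0 0 0 0 0 0.5;0 0 0 0 0 0 1;0 0 0 0 0 0 1;0 0 0 0 0 0 1;0 0 -15 0 0 0 1;0 0 -40 0 0 0 1;0 0 -50 0 0 0 1'
python3 -c "
from h import *
st();inv(); plan([.435,-.116,.26],down(32.3),8);plan([.435,-.116,.26],down(32.3),10);plan([.435,-.116,.26],down(32.3),12)
look('wrist',['jaw_handle','fixed_jaw_top'],save='w3.png'); d=img('wrist'); np.savez('w3.npz',**d)
drawv(d,v0,.028,(200,0,400,200),'w3c.png',3)"
```

```text
time: 10.5
position: [0.4347, 0.2153, 0.2383]
tcp_rot: [3.138, -0.524, 1.725]
wrist_force: [0.7, 0.5, -0.0]
opening: 0.998
grip_force: 0.0
t 10.5 p [0.4347 0.2153 0.2383] rot [ 3.138 -0.524  1.725] j [ 0.162 -0.136 -0.103  1.595  0.524  1.582] f [ 0.7  0.5 -0. ] op 0.9984715990996402 0.0
tcp in bed mm [130.31   1.25 142.21] tilt err deg [ 1.00e-02 -2.40e-01 -5.73e+01] f bed [ 0.3 -0.8 -0.2] t 10.5 op 0.998 grip 0.0
8 rows: mm [-38.64  14.85 -15.39] deg [-2.15 -3.33  8.11] |mm| 44.2
10 rows: mm [-30.83  12.36 -12.09] deg [-1.72 -2.66  6.49] |mm| 35.3
12 rows: mm [-25.64  10.57  -9.95] deg [-1.44 -2.22  5.41] |mm| 29.5
wrist place_of jaw_handle 0.77 [0.43   0.2553 0.1604]
wrist place_of jaw_handle 0.57 [0.4495 0.1516 0.0946]
wrist place_of fixed_jaw_top 0.6 [0.4519 0.1489 0.0903]
```

View pics/w3c.png

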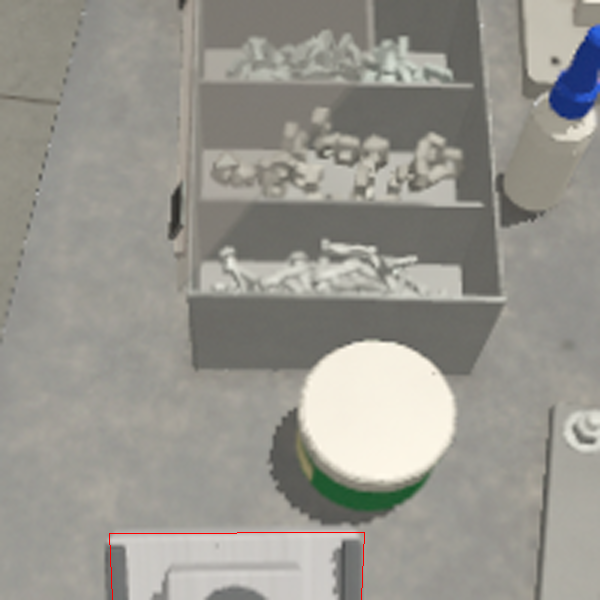

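```bash
python3 -c "
from h import *
d=dict(np.load('w3.npz')); drawv(d,v0,.028,(205,170,345,290),'w3d.png',5); print(proj(d,V(v0,[[-.026,-.039,.05],[-.026,.039,.05],[.04,-.035,.05],[.04,.035,.05],[0,-.039,.05],[0,.039,.05]])).round(1))"
```

```text
[[320.7 372.4]
 [237.7 373. ]
 [319.2 312.7]
 [238.8 313.2]
 [321.9 350. ]
 [236.4 350.6]]
```

View pics/w3d.png

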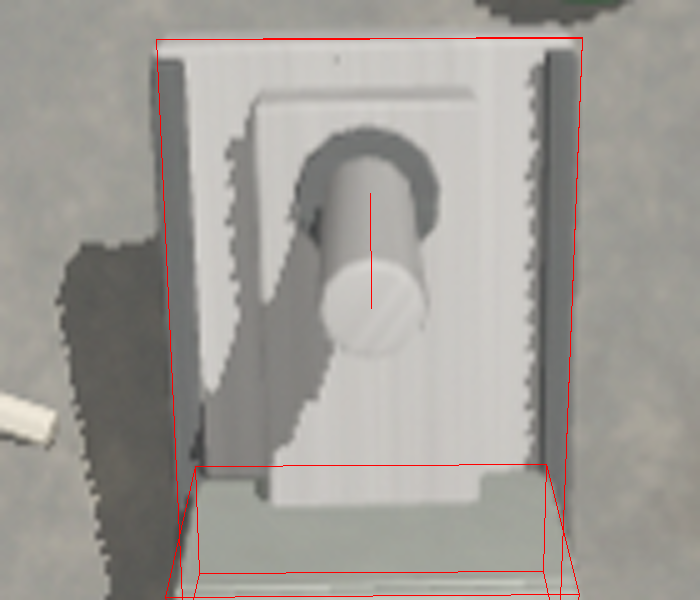

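The pin top at (373,308) matches the model with q = 28 mm (372,308), so the jaw is fully open and the vice pose is confirmed. Next is the hex.

```bash
python3 -m creep '-38.6 14.8 -15.4 -2.15 -3.33 8.1 1;-38.6 14.8 -15.4 -2.15 -3.33 8.1 1;-38.6 14.8 -15.4 -2.15 -3.33 8.1 1;-38.6 14.8 -15.4 -2.15 -3.33 8.1 1;-38.6 14.8 -15.4 -2.15 -3.33 8.1 1;-38.6 14.8 -15.4 -2.15 -3.33 8.1 1;-38.6 14.8 -15.4 -2.15 -3.33 8.1 1;-38.6 14.8 -15.4 -2.15 -3.33 8.1 1' 60
python3 -c "
from h import *
st(); plan([.435,-.116,.061],down(32.3),6)
look('wrist',['hex_post','oil_bottle'])"
```

```text
time: 11.7
position: [0.4343, -0.1158, 0.2579]
tcp_rot: [3.142, 0.003, 0.56]
wrist_force: [1.1, 0.0, -0.2]
opening: 1.001
grip_force: 0.0
t 11.7 p [ 0.4343 -0.1158  0.2579] rot [3.142e+00 3.000e-03 5.600e-01] j [-2.590e-01 -1.380e-01  8.000e-03  1.718e+00 -2.000e-03  2.322e+00] f [ 1.1  0.  -0.2] op 1.0007384556940204 0.0
6 rows: mm [ 0.13  0.09 32.81] deg [ 0.    0.02 -0.04] |mm| 32.8
wrist place_of hex_post 0.9 [ 0.4354 -0.1119 -0.0036]
wrist place_of hex_post 0.77 [ 0.3519 -0.0592  0.0006]
wrist place_of hex_post 0.56 [ 0.3631 -0.1584 -0.003 ]
wrist place_of oil_bottle 0.93 [ 0.489  -0.1198  0.0007]
```

```bash
python3 -c "
from h import *
d=img('wrist'); fithex(d,proj(d,[[.435,-.116,.11]])[0])"
python3 -m creep '0.1 0.1 40 0 0 0 1;0.1 0.1 40 0 0 0 1;0.1 0.1 40 0 0 0 1;0.1 0.1 40 0 0 0 1;0.1 0.1 25 0 0 0 1;0 0 12 0 0 -0.2 1;0 0 0 0 0 0 1;0 0 0 0 0 0 1'
```

```text
bore ray 0.43500000000000005 -0.11599999999999999 fit [ 0.43530072 -0.11578649  0.03412671] 1.9553166485497357 -62.53463004646829
time: 12.9
position: [0.4366, -0.115, 0.0627]
tcp_rot: [3.14, -0.002, 0.568]
wrist_force: [0.4, 0.9, 1.2]
opening: 0.999
grip_force: 0.0
```

```bash
python3 -m creep '0 0 0 0 0 0 0.6;0 0 0 0 0 0 0.4;0 0 0 0 0 0 0.3;0 0 0 0 0 0 0;0 0 0 0 0 0 0;0 0 0 0 0 0 0;0 0 0 0 0 0 0;0 0 0 0 0 0 0' 70
python3 -c "
from h import *
st()"
```

```text
time: 13.9
position: [0.4363, -0.1152, 0.0622]
tcp_rot: [3.141, -0.001, 0.568]
wrist_force: [0.4, 0.4, 6.2]
opening: 0.417
grip_force: 70.6
t 13.9 p [ 0.4363 -0.1152  0.0622] rot [ 3.141e+00 -1.000e-03  5.680e-01] j [-0.258 -0.15  -0.381  1.338  0.     2.316] f [0.4 0.4 6.2] op 0.4172387237401716 70.60583445275597
```

```bash
cat >> h.py <<'E'
OFF=np.array([-.0012,0,.0622]) # hex foot centre in tool frame
def hexgo(b,n):
    R=vtool(30); plan(V(v0,b)[0]-R.apply(OFF),R,n)
def hexin():
    s,p,R=tool(); o,RV=vice(v0); print('hex foot in bed',(RV.inv().apply(p+R.apply(OFF)-o)*1e3).round(2),'rotvec err deg',np.degrees((vtool(30).inv()*R).as_rotvec()).round(2),'f bed',RV.inv().apply(s['wrist_force']).round(1),'op',round(s['opening'],3),'t',s['time'])
E
python3 -m creep '0 0 -8 0 0 0 0;0 0 -20 0 0 0 0;0 0 -35 0 0 0 0;0 0 -40 0 0 0 0;0 0 -40 0 0 0 0;0 0 -40 0 0 0 0;0 0 -20 0 0 0 0;0 0 0 0 0 0 0'
python3 -c "
from h import *
st(); hexgo([.021,0,.085],8)"
```

```text
time: 14.9
position: [0.4362, -0.1152, 0.2658]
tcp_rot: [3.14, -0.002, 0.568]
wrist_force: [-1.2, -0.4, -3.5]
opening: 0.415
grip_force: 70.1
t 14.9 p [ 0.4362 -0.1152  0.2658] rot [ 3.14e+00 -2.00e-03  5.68e-01] j [-0.258 -0.134  0.027  1.73   0.     2.316] f [-1.2 -0.4 -3.5] op 0.414611346476153 70.14885930359924
8 rows: mm [ 21.61 -16.64  16.45] deg [ 2.85  2.53 -4.44] |mm| 31.9
```

```bash
python3 -m creep '21.6 -16.6 16.4 2.85 2.53 -4.44 0;21.6 -16.6 16.4 2.85 2.53 -4.44 0;21.6 -16.6 16.4 2.85 2.53 -4.44 0;21.6 -16.6 16.4 2.85 2.53 -4.44 0;21.6 -16.6 16.4 2.85 2.53 -4.44 0;21.6 -16.6 16.4 2.85 2.53 -4.44 0;21.6 -16.6 16.4 2.85 2.53 -4.44 0;21.6 -16.6 16.4 2.85 2.53 -4.44 0'
python3 - <<'E'
from h import *
st(); hexin(); hexgo([.020,0,.058],8)
d=img('side'); x=proj(d,V(v0,[.02,0,.05]))[0].astype(int); print(x)
np.savez('w4.npz',**d); d=img('wrist','w4.png'); np.savez('w4w.npz',**d)
E
```

```text
time: 15.9
position: [0.4501, 0.121, 0.1859]
tcp_rot: [-2.856, -0.448, 1.139]
wrist_force: [0.0, -0.4, -2.4]
opening: 0.414
grip_force: 70.1
t 15.9 p [0.4501 0.121  0.1859] rot [-2.856 -0.448  1.139] j [-0.042 -0.069 -0.145  1.613  0.513  1.864] f [ 0.  -0.4 -2.4] op 0.41398806002732386 70.08991057109142
hex foot in bed [20.5   1.43 82.32] rotvec err deg [ 0.26 -0.03 -0.04] f bed [-1.6  0.  -1.9] op 0.414 t 15.9
8 rows: mm [0.03 0.16 3.04] deg [-0.03  0.    0.01] |mm| 3.0
[289 182]
```

Run:
```python
from h import *
d=dict(np.load('w4w.npz')); im=cv2.resize(d['img'],None,fx=1.4,fy=1.4,interpolation=cv2.INTER_CUBIC)
for l in vlines(v0,.028):
    a=((proj(d,l)+.5)*1.4).astype(int); cv2.line(im,tuple(map(int,a[0])),tuple(map(int,a[1])),(0,0,255),1)
s,p,R=tool()
a=np.arange(7)*np.pi/3
for z in(0,.11):
    H=p+R.apply(OFF+np.c_[.0208*np.cos(a),.0208*np.sin(a),np.full(7,-z)]); cv2.polylines(im,[((proj(d,H)+.5)*1.4).astype(int)],False,(0,255,0),1)
cv2.imwrite('pics/w4o.png',im)
```

```text
(no output)
```

View pics/w4o.png

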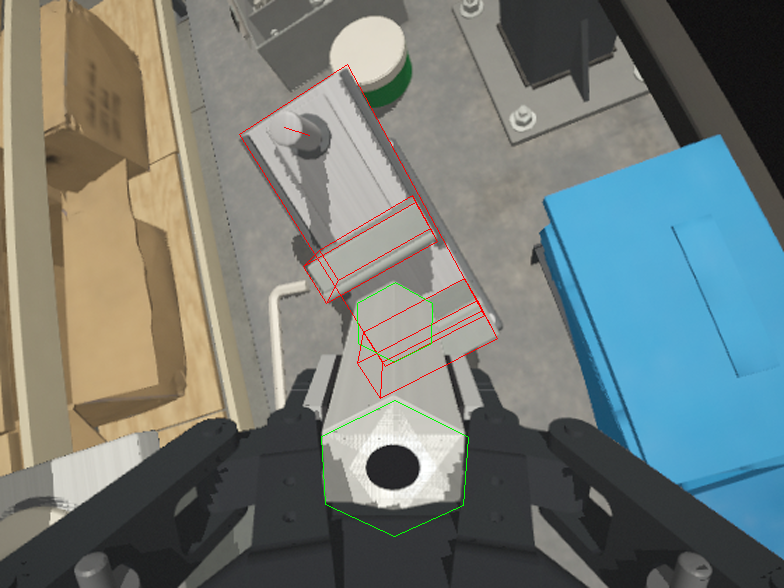

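The hex is held correctly: its top at (394,468) matches the predicted outline, and the vice overlay agrees. I'll lower it into the gap.

```bash
python3 -m creep '0 0.2 6 0 0 0 0;0 0.2 6 0 0 0 0;0 0.2 6 0 0 0 0;0 0.2 6 0 0 0 0;0 0.2 5 0 0 0 0;0 0.2 5 0 0 0 0;0 0 4 0 0 0 0;0 0 4 0 0 0 0'
python3 -c "
from h import *
hexin(); hexgo([.020,0,.02],8)"
```

```text
time: 17.0
position: [0.4489, 0.1407, 0.1509]
tcp_rot: [-2.859, -0.447, 1.138]
wrist_force: [0.4, 0.5, -2.9]
opening: 0.416
grip_force: 70.2
hex foot in bed [19.89 -0.57 42.22] rotvec err deg [ 0.06 -0.05  0.02] f bed [-1.1 -0.5 -2.8] op 0.416 t 17.0
8 rows: mm [-0.03 -0.08  2.78] deg [-0.01  0.01 -0.  ] |mm| 2.8
```

```bash
python3 -m creep '0 0 4 0 0 0 0;0 0 4 0 0 0 0;0 0 4 0 0 0 0;0 0 4 0 0 0 0;0 0 4 0 0 0 0;0 0 4 0 0 0 0;0 0 4 0 0 0 0;0 0 4 0 0 0 0'
python3 -c "
from h import *
hexin()"
```

```text
time: 18.0
position: [0.4464, 0.1565, 0.1231]
tcp_rot: [-2.859, -0.447, 1.138]
wrist_force: [0.9, -0.2, -2.9]
opening: 0.416
grip_force: 70.2
hex foot in bed [19.85 -0.49 10.17] rotvec err deg [ 0.07 -0.05  0.02] f bed [-1.7 -0.8 -2.4] op 0.416 t 18.0
```

```bash
python3 -m creep '0 0 2 0 0 0 0;0 0 2 0 0 0 0;0 0 2 0 0 0 0;0 0 1 0 0 0 0;0 0 1 0 0 0 0;0 0 0.7 0 0 0 0;0 0 0.7 0 0 0 0;0 0 0.6 0 0 0 0'
python3 -c "
from h import *
hexin()"
```

```text
time: 19.0
position: [0.4456, 0.1613, 0.1147]
tcp_rot: [-2.859, -0.447, 1.138]
wrist_force: [0.3, 0.4, -2.6]
opening: 0.413
grip_force: 70.2
hex foot in bed [19.83 -0.49  0.42] rotvec err deg [ 0.06 -0.05  0.02] f bed [-1.  -0.4 -2.5] op 0.413 t 19.0
```

```bash
python3 -m creep '0 0 0.5 0 0 0 0;0 0 0.5 0 0 0 0;0 0 0.5 0 0 0 0;0 0 0.5 0 0 0 0;0 0 0.5 0 0 0 0;0 0 0.5 0 0 0 0;0 0 0 0 0 0 0;0 0 0 0 0 0 0'
python3 -c "
from h import *
hexin()"
```

```text
time: 20.0
position: [0.4458, 0.1618, 0.1145]
tcp_rot: [-2.862, -0.447, 1.138]
wrist_force: [-6.1, -17.5, 21.6]
opening: 0.416
grip_force: 73.8
hex foot in bed [20.05 -0.89  0.06] rotvec err deg [-0.09 -0.05  0.04] f bed [-3.4  8.7 26.9] op 0.416 t 20.0
```

It's standing on the bed: foot at z = 0.06 mm, with the force rising. I'll ease off and nudge it downhill against the fixed jaw.

```bash
python3 -m creep '0 0 -1 0 0 0 0;0 0 -1 0 0 0 0;-0.45 0.25 0 0 0 0 0;-0.45 0.25 0 0 0 0 0;-0.45 0.25 0 0 0 0 0;-0.45 0.25 0 0 0 0 0;-0.45 0.25 0 0 0 0 0;0 0 0 0 0 0 0'
python3 -c "
from h import *
hexin()"
```

```text
time: 21.0
position: [0.4463, 0.1601, 0.1137]
tcp_rot: [-2.86, -0.449, 1.138]
wrist_force: [-1.3, -0.7, 6.5]
opening: 0.416
grip_force: 71.2
hex foot in bed [18.3  -1.08  0.2 ] rotvec err deg [ 0.03  0.08 -0.02] f bed [2.8 1.4 5.9] op 0.416 t 21.0
```

```bash
python3 -m creep '-0.5 0.3 0 0 0 0 0;0 0 0 0 0 0 0;0 0 0 0 0 0 0.45;0 0 0 0 0 0 0.55;0 0 0 0 0 0 0.75;0 0 0 0 0 0 1;0 0 0 0 0 0 1;0 0 0 0 0 0 1'
python3 -c "
from h import *
hexin(); st()"
```

```text
time: 22.0
position: [0.4459, 0.1591, 0.1122]
tcp_rot: [-2.859, -0.447, 1.138]
wrist_force: [0.2, -0.5, 0.3]
opening: 0.997
grip_force: 0.0
hex foot in bed [16.65 -0.46 -0.54] rotvec err deg [ 0.06 -0.05  0.03] f bed [-0.3 -0.1  0.5] op 0.997 t 22.0
t 22.0 p [0.4459 0.1591 0.1122] rot [-2.859 -0.447  1.138] j [ 0.039 -0.086 -0.301  1.424  0.519  1.96 ] f [ 0.2 -0.5  0.3] op 0.9973672970755791 0.0
```

```bash
python3 -m creep '0 0 -5 0 0 0 1;0 0 -15 0 0 0 1;0 0 -30 0 0 0 1;0 0 -35 0 0 0 1;0 0 -30 0 0 0 1;0 0 -15 0 0 0 1;0 0 0 0 0 0 1;0 0 0 0 0 0 1' 100
python3 - <<'E'
from h import *
inv(); plan(V(v0,[.126,0,.13])[0],vtool(),8)
d=look('wrist',['hex_post','hex_mid'],save='w5.png'); print(V(v0,[[.018,0,0],[.018,0,.055]])); np.savez('w5.npz',**d)
d=look('side',['hex_post','hex_mid'])
E
```

```text
time: 23.0
position: [0.4559, 0.0951, 0.224]
tcp_rot: [-2.858, -0.447, 1.138]
wrist_force: [0.5, -0.8, 0.1]
opening: 0.999
grip_force: 0.0
tcp in bed mm [ 17.54  -1.08 190.78] tilt err deg [ 1.00e-02  1.40e-01 -5.73e+01] f bed [-0.6 -0.4  0.5] t 23.0 op 0.999 grip 0.0
8 rows: mm [13.08 -4.11  7.6 ] deg [-0.02  0.   -3.76] |mm| 15.7
wrist place_of hex_post 0.58 [0.4421 0.1936 0.0567]
wrist place_of hex_mid 0.8 [0.4457 0.1645 0.105 ]
wrist place_of hex_mid 0.63 [0.4433 0.1773 0.0482]
[[0.4399883  0.18960077 0.059     ]
 [0.44424284 0.16243187 0.1066314 ]]
side place_of hex_post 0.84 [ 0.3694 -0.1573 -0.0009]
side place_of hex_post 0.56 [0.4407 0.1915 0.062 ]
side place_of hex_post 0.55 [ 0.354  -0.0602 -0.0031]
side place_of hex_mid 0.8 [ 0.3637 -0.1571  0.0559]
side place_of hex_mid 0.72 [ 0.3547 -0.0584  0.0554]
side place_of hex_mid 0.56 [0.4454 0.1627 0.1098]
```

The standoff stands where it should: both views agree with the clamped model within about 3 mm. Back to the pin.

```bash
python3 -m creep '13 -4.1 7.6 0 0 -3.76 1;13 -4.1 7.6 0 0 -3.76 1;13 -4.1 7.6 0 0 -3.76 1;13 -4.1 7.6 0 0 -3.76 1;13 -4.1 7.6 0 0 -3.76 1;13 -4.1 7.6 0 0 -3.76 1;13 -4.1 7.6 0 0 -3.76 1;13 -4.1 7.6 0 0 -3.76 1'
python3 -c "
from h import *
inv(); plan(V(v0,[.126,0,.036])[0],vtool(),5)"
```

```text
time: 24.3
position: [0.4353, 0.2179, 0.2261]
tcp_rot: [3.14, -0.523, 1.732]
wrist_force: [0.4, 0.3, 0.2]
opening: 0.998
grip_force: 0.0
tcp in bed mm [126.41   0.23 130.33] tilt err deg [-1.00e-02  8.00e-02 -5.73e+01] f bed [ 0.3 -0.4  0.1] t 24.3 op 0.998 grip 0.0
5 rows: mm [-0.08  0.06 18.87] deg [-0.02  0.    0.06] |mm| 18.9
```

```bash
python3 -m creep '0 0 20 0 0 0 1;0 0 20 0 0 0 1;0 0 20 0 0 0 1;0 0 20 0 0 0 1;0 0 14 0 0 0 1;0 0 0 0 0 0 1;0 0 0 0 0 0 0.3;0 0 0 0 0 0 0' 100
python3 -m creep '0 0 0 0 0 0 0;0 0 0 0 0 0 0;0 0 0 0 0 0 0;0 0 0 0 0 0 0;0 0 0 0 0 0 0;0 0 0 0 0 0 0;0 0 0 0 0 0 0;0 0 0 0 0 0 0'
python3 -c "
from h import *
inv()"
```

```text
time: 25.3
position: [0.4288, 0.2633, 0.1454]
tcp_rot: [3.141, -0.524, 1.728]
wrist_force: [0.5, 0.5, 0.1]
opening: 0.606
grip_force: 0.0
time: 26.3
position: [0.4285, 0.2632, 0.1451]
tcp_rot: [-3.141, -0.523, 1.727]
wrist_force: [0.9, -4.0, 5.4]
opening: 0.161
grip_force: 97.4
tcp in bed mm [ 1.2555e+02 -6.0000e-02  3.7300e+01] tilt err deg [-2.00e-02  4.00e-02 -5.73e+01] f bed [-0.9 -0.3  6.7] t 26.3 op 0.161 grip 97.36572504043579
```

Push downhill, expecting about 4 mm to contact.

```bash
python3 -m creep '-0.6 0 0 0 0 0 0;-0.6 0 0 0 0 0 0;-0.6 0 0 0 0 0 0;-0.6 0 0 0 0 0 0;-0.6 0 0 0 0 0 0;-0.6 0 0 0 0 0 0;-0.4 0 0 0 0 0 0;0 0 0 0 0 0 0'
python3 -c "
from h import *
inv()"
```

```text
time: 27.3
position: [0.4291, 0.2603, 0.1434]
tcp_rot: [3.141, -0.525, 1.728]
wrist_force: [-1.1, -0.8, 5.8]
opening: 0.166
grip_force: 97.3
tcp in bed mm [122.19  -0.14  37.32] tilt err deg [ 5.00e-02  4.00e-02 -5.73e+01] f bed [2.4 1.2 5.3] t 27.3 op 0.166 grip 97.33718991279602
```

```bash
python3 -m creep '-0.6 0 0 0 0 0 0;-0.6 0 0 0 0 0 0;-0.6 0 0 0 0 0 0;-0.6 0 0 0 0 0 0;-0.6 0 0 0 0 0 0;-0.6 0 0 0 0 0 0;-0.4 0 0 0 0 0 0;0 0 0 0 0 0 0'
python3 -c "
from h import *
inv()"
```

```text
time: 28.3
position: [0.4291, 0.2597, 0.1432]
tcp_rot: [3.14, -0.531, 1.732]
wrist_force: [-5.1, 20.0, 10.9]
opening: 0.163
grip_force: 97.4
tcp in bed mm [ 1.2151e+02 -1.2000e-01  3.7460e+01] tilt err deg [ 4.300e-01  5.000e-02 -5.729e+01] f bed [23.3  1.9 -0.8] t 28.3 op 0.163 grip 97.41849660873413
```

Contact after 4.0 mm of travel (joint ≈ 0.024). A little more squeeze, then ease off, open and retreat.

```bash
python3 -m creep '-0.8 0 0 0 0 0 0;-0.8 0 0 0 0 0 0;0 0 0 0 0 0 0;0 0 0 0 0 0 0;1.5 0 0 0 0 0 0;1.5 0 0 0 0 0 0;0.8 0 0 0 0 0 0;0 0 0 0 0 0 0'
python3 -c "
from h import *
inv()"
python3 -m creep '0 0 0 0 0 0 0.4;0 0 0 0 0 0 1;0 0 0 0 0 0 1;0 0 0 0 0 0 1;0 0 0 0 0 0 1;0 0 -15 0 0 0 1;0 0 -45 0 0 0 1;0 0 -55 0 0 0 1'
python3 - <<'E'
from h import *
inv()
d=look('wrist',['hex_mid','jaw_handle']); d=look('side',['hex_mid','jaw_handle','oil_bottle','paste_tin','square_post','round_post'],save='s6.png')
print(V(v0,[[.018,0,.055],[.121,0,.055]]))
E
```

```text
time: 29.3
position: [0.4291, 0.2598, 0.1431]
tcp_rot: [3.141, -0.527, 1.73]
wrist_force: [-1.4, 5.5, 8.0]
opening: 0.165
grip_force: 98.3
tcp in bed mm [ 1.2154e+02 -1.2000e-01  3.7350e+01] tilt err deg [ 1.70e-01  4.00e-02 -5.73e+01] f bed [8.9 0.5 4.1] t 29.3 op 0.165 grip 98.29081177711487
time: 30.3
position: [0.4377, 0.2009, 0.2429]
tcp_rot: [-3.14, -0.524, 1.728]
wrist_force: [0.9, -0.0, -0.7]
opening: 1.001
grip_force: 0.0
tcp in bed mm [119.93   0.53 153.55] tilt err deg [ -0.     0.13 -57.3 ] f bed [-0.5 -0.9 -0.5] t 30.3 op 1.001 grip 0.0
wrist place_of hex_mid 0.58 [0.4476 0.1637 0.1062]
wrist place_of jaw_handle 0.74 [0.4314 0.2485 0.1578]
side place_of hex_mid 0.83 [ 0.3679 -0.1578  0.0549]
side place_of hex_mid 0.62 [ 0.354  -0.0582  0.0532]
side place_of hex_mid 0.51 [0.4419 0.1613 0.11  ]
side place_of jaw_handle 0.61 [0.4297 0.2529 0.1559]
side place_of oil_bottle 0.5 [ 0.4906 -0.1188 -0.0036]
side place_of paste_tin 0.42 [ 0.4666  0.3993 -0.0048]
side place_of square_post 0.77 [ 0.4198 -0.2458  0.0007]
side place_of round_post 0.91 [ 0.4292 -0.3748 -0.004 ]
side place_of round_post 0.28 [ 0.4922 -0.117  -0.0008]
[[0.44424284 0.16243187 0.1066314 ]
 [0.43044258 0.2505585  0.1581314 ]]
```

```bash
python3 -m creep '0 0 -20 0 0 0 1;0 0 -25 0 0 0 1;-20 0 -20 0 0 0 1;-25 0 0 0 0 0 1;-25 0 0 0 0 0 1;-20 0 0 0 0 0 1;-10 0 0 0 0 0 1;0 0 0 0 0 0 1'
python3 - <<'E'
from h import *
st();d=img('wrist','w7.png'); x=proj(d,V(v0,[[.018,0,.05],[.018,0,.11]])); print(x)
c=x.mean(0).astype(int); a=max(0,c[0]-85); b=min(max(0,c[1]-75),270); im=cv2.resize(d['img'][b:b+150,a:a+180],None,fx=4,fy=4,interpolation=cv2.INTER_CUBIC)
q=((proj(d,V(v0,np.c_[.018+.0208*np.cos(np.pi/6+np.arange(7)*np.pi/3),.0208*np.sin(np.pi/6+np.arange(7)*np.pi/3),np.full(7,.11)]))-[a,b]+.5)*4).astype(int); cv2.polylines(im,[q],False,(0,255,0),1)
cv2.imwrite('pics/w7c.png',im)
E
```

```text
time: 31.8
position: [0.4567, 0.084, 0.2473]
tcp_rot: [-3.14, -0.524, 1.726]
wrist_force: [-0.4, 0.1, 1.0]
opening: 1.001
grip_force: 0.0
t 31.8 p [0.4567 0.084  0.2473] rot [-3.14  -0.524  1.726] j [-0.118 -0.028  0.012  1.767  0.502  1.257] f [-0.4  0.1  1. ] op 1.0008495823442332 0.0
[[280.6978389  193.58190702]
 [280.58083356 210.58702094]]
```

View pics/w7c.png

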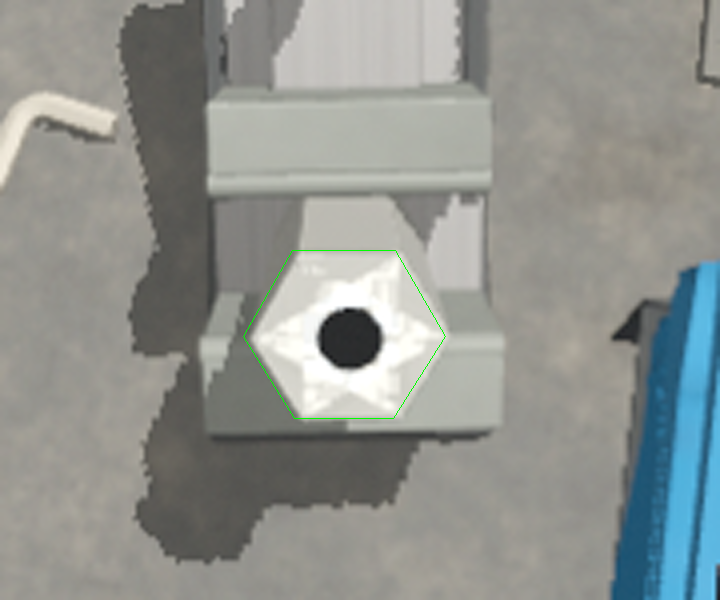

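The close view shows the hex's bore at (350,338), centred in the predicted clamped outline. Its flats are parallel to the jaws, it sits mid-width, and the gripper is clear. I'll hand it in.

```bash
python3 -c "
from h import *
print(manip.finish_job())"
```

```text
the job is handed in; nothing more can be done
None
```

I opened the jaw fully, stood the hex standoff on the bed mid-width with its flats square to the jaws, pushed the jaw shut on it (joint about 0.024 m), and handed the job in at about 32 s with the gripper clear and the other pieces still in place; the hand-in returned no verdict.

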